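# Unstack the sink-cupboard pile into its organiser trays

### The arm

A 7-joint arm with a two-finger parallel gripper is mounted at the origin on the work surface. World frame = base frame: x ahead of the robot, y to its left, z up, the work surface at z = 0. Lengths are in mm, angles in degrees, forces in N, time in s.
With the tool pointing down it reaches from about 400 to 850 mm from the base axis. Payload 4.5 kg.
Tool frame: the origin (TCP) lies between the finger pads; the fingertips stand 8 mm ahead of it and the grasp point (between the pads) lies 11 mm behind it; z points along the fingers, y is the line along which they close (so a half turn about z gives the same grasp; the last joint's range is limited). The gripper opens to 88 mm and grips with 3 to 60 N. Pads are 18 mm wide; open, the fingers measure 123 mm over their backs; the gripper's body (75 mm by 187 mm) begins 45 mm behind the grasp point.
Start: joints at [69.889, 39.483, -11.15, 89.685, 9.013, 51.709, -12.324], TCP at [234.638, -579.308, 246.743] pointing down, gripper open.
Joint ranges: [-172.22, 172.22], [-26.19, 119.32], [-84.43, 86.54], [7.71, 146.69], [-57.33, 237.33], [2.42, 119.75], [-152.13, 152.13]. Speed limits (degrees/s): [147.25, 147.25, 180, 180, 180, 180, 180].

### API

Orientations are given as a 3x3 rotation matrix whose columns are the frame's x, y, z axes.
In Python, from bench import robot, eyes, job gives the robot as it stands. The module is installed in compiled form; this text tells all that it offers.
- The arm moves only by the shell command python3 -m inch 'ROWS' [FORCE]. ROWS is JSON, a list of rows, each an object of numbers: "jaw": the finger opening in m, from 0 to 0.0881; "x", "y", "z": the shift along the tool's x, y, z in m; "ax", "ay", "az": the turn, a rotation vector about the tool's x, y, z in rad. A call has 1 to 8 rows; each row is the pose to reach, as a shift and turn from the pose commanded when the call began, along the tool's axes at that moment; what a row does not reach only later rows make up. A row lasts 1/10 s, in which the tool goes at most 50 mm and 8.59 degrees, less where a joint would pass 70% of its speed; a pose out of reach is approached as far as the arm can. A call with a gripper value outside its range is refused whole. The fingers move at their own pace and stop on an object; FORCE is the grip in N (left out, the last holds). Time passes only in rows, so rows that repeat a pose let the fingers close. It gives the time, the measured TCP pose, the force, the opening and the grip force at its end, in the units of the state.
- robot.observe(): the state, without advancing time (a new reading comes with each control period).
- eyes.camera(name): name is "side" or "top"; returns the picture (384x512x3 uint8, blue, green, red); there is no depth.
- eyes.camera_params(name): a dict with "mtx" (3x3 intrinsics, pixels), "extrinsics" (4x4, takes a point from camera to world coordinates). Camera axes: x right, y up, looking along -z (the intrinsics and any distortion apply to the point x, -y, -z); pixel columns grow to the right and rows downward; lengths in mm; the calibration is good to about 2 mm. A picture is of the moment at which its call begins. camera_params takes no time and is no camera call.
- job.finish_job(): hands the job in; it is judged then, once.
Trained networks look in the newest picture that a camera, given by its name, has taken for a name from the list of things; names that differ only in an ending like _2 or _b are one class to them, and where a whole thing is asked for, a point or a joint stands for the part that bears it (a point fixed in the world has none). Each returns a list of dicts, best first, with "p" (0 to 1); they miss things now and then, are a little off and sometimes report something else, mostly with a low value. They report only what shows in the picture. A call takes as long as a camera call. They do not tell look-alikes from the thing itself.
- eyes.masks_of(camera, label): "pixels" (384x512 bool, what is visible of it) and "bbox" ([centre column, centre row, width, height] as shares, 0 to 1, of the picture: columns of its width, rows of its height, round what is visible of it).
- eyes.mark_of(camera, label): "at" ([column, row] as shares, 0 to 1, of the picture: columns of its width, rows of its height: a listed point, or the origin of a listed thing).
The state is a dict: "t": time; "q": joint angles; "qd": joint speeds; "tau": joint torques, N m; "eef_pos": TCP position; "ee_rot": TCP orientation; "ft_force": force on the tool from outside, world axes, zero at the start; "wrist_torque": the same for the moment, N m; "opening": finger opening in mm; "gripper_force": force on a finger pad.
Only numpy, scipy, OpenCV 4.12 (cv2) and the standard library are available. Lean on these libraries where they do the work, as an engineer would, in place of code of your own. Each camera call takes 0.05 s, during which the arm holds its last target. There are 200 camera calls.

### The job

Take the pile of sink things apart from the top down, and put each thing straight into the bamboo tray that matches its shape and size: the sink plug in the small round dish, the round tin in the large round dish, the soap in the shorter rectangular tray and the long tin in the longer one. Each must end upright and lie flat on the floor of its tray, let go; never tip one over, and leave the jar and the nailbrush where they are.

Things in the scene. Friction and masses are not known exactly. Their poses are not given: they have to be found in the camera images.
- plug: black rubber sink plug, on top of the pile: disc 36 mm diameter and 14 mm high, with a knob 16 mm in diameter rising from its middle from 14 to 34 mm above its underside. Origin: centre of its underside; z up. About 50 g.
- round_tin: closed round metal tin, 52 mm diameter, 30 mm high, under the plug. Origin: centre of its underside; z up. About 120 g.
- soap: plain cream-white bar of soap, 86 mm (its x) by 54 mm (its y), 30 mm high, under the round tin. Origin: centre of its underside; z up. About 130 g.
- long_tin: closed oblong metal tin with a dark steel lid, 124 mm (its x) by 62 mm (its y), 32 mm high, the bottom of the pile, standing on the work surface. Origin: centre of its underside; z up. About 220 g.
- small_dish: fixed round bamboo dish, the smaller one: inside diameter 54 mm, outside 62 mm; floor 4 mm above its underside, rim at 12 mm. Origin: centre of its underside, on the work surface; z up.
- large_dish: fixed round bamboo dish, the larger one: inside diameter 72 mm, outside 80 mm; floor 4 mm above its underside, rim at 12 mm. Origin: centre of its underside, on the work surface; z up.
- soap_tray: fixed rectangular bamboo tray, the shorter one: inside 106 mm (its x) by 74 mm (its y), walls 4 mm; floor 4 mm above its underside, rim at 12 mm (keep fingertips above the rim). Origin: centre of its underside, on the work surface; z up.
- long_tray: fixed rectangular bamboo tray, the longer one: inside 144 mm (its x) by 82 mm (its y), walls 4 mm; floor 4 mm above its underside, rim at 12 mm (keep fingertips above the rim). Origin: centre of its underside, on the work surface; z up.
- jar: bystander: small amber glass jar with a metal lid, 56 mm diameter, 56 mm high, loose, standing at the far middle of the work area. Origin: centre of its underside; z up.
- nailbrush: bystander: small wooden nailbrush, 75 mm (its x) by 36 mm (its y), 32 mm high, loose, lying bristles down on the near left. Origin: centre of its underside; z up.
Not all that is in view belongs to the job. Leave any red look-alike of the long_tin alone. Several things have the shape of the plug; the one meant has the colours described above.

How it is judged (in metres and radians):
On the way, in this order (a step that is already met when the one before it is completed fails the run):
1. the sink plug stands flat in the small round dish, let go (horizontal distance between plug and small_dish below 0.016 m and z of plug in the frame of small_dish below 0.0065 m and angle between plug's own z axis and vertical below 0.06 rad and contact force between plug and the fingers below 0.2 N), for 0.2 s.
2. the round tin stands flat in the large round dish, let go (horizontal distance between round_tin and large_dish below 0.016 m and z of round_tin in the frame of large_dish below 0.0065 m and angle between round_tin's own z axis and vertical below 0.06 rad and contact force between round_tin and the fingers below 0.2 N), for 0.2 s.
3. the soap stands flat in the short tray, let go (horizontal distance between soap and soap_tray below 0.016 m and z of soap in the frame of soap_tray below 0.0065 m and angle between soap's own z axis and vertical below 0.06 rad and contact force between soap and the fingers below 0.2 N), for 0.2 s.
4. the long tin stands flat in the long tray, let go (horizontal distance between long_tin and long_tray below 0.016 m and z of long_tin in the frame of long_tray below 0.0065 m and angle between long_tin's own z axis and vertical below 0.06 rad and contact force between long_tin and the fingers below 0.2 N), for 0.2 s.
At the end, for the whole second after the job is handed in: The plug in the small round dish, the round tin in the large round dish, the soap in the shorter tray and the long tin in the longer tray: each within 16 mm of its tray's centre, its underside on the tray's floor (within 2.5 mm), upright within 0.06 rad, released and at rest (all of step 1 and all of step 2 and all of step 3 and all of step 4 and linear speed of each of plug, round_tin, soap, long_tin below 0.02 m/s and angular speed of each of plug, round_tin, soap, long_tin below 0.2 rad/s); the robot touches nothing.
It fails at once if one of the pile's things tips over (more than 0.8 rad) (angle between any of plug, round_tin, soap, long_tin's own z axis and vertical above 0.8 rad).
It fails at once if the jar is disturbed (shifted more than 30 mm or tipped) (distance of jar from where it was at the start of the episode above 0.03 m or angle between jar's own z axis and vertical above 0.5 rad).
It fails at once if the nailbrush is disturbed (shifted more than 30 mm or tipped) (distance of nailbrush from where it was at the start of the episode above 0.03 m or angle between nailbrush's own z axis and vertical above 0.5 rad).
It also fails if it takes over 118 s, if anything falls off the work surface, if the arm or the gripper's body presses on something with over 40 N, if the wrist force passes 120 N, or if a joint passes its speed limit or range.

## Working session

There is one attempt and no reset: what is moved stays moved. The work goes in short steps, Python scripts to look and compute and a shell command to move; the robot and the scene stay as the last step left them, time stands still between calls to the robot, and variables do not carry over. Pictures are saved under pics/ and viewed, at most 14 in all, crops included, and the job is handed in when it is done.

```bash
mkdir -p pics
python3 - <<'E'
from bench import robot, eyes, job
import cv2,numpy as np
for c in ("top","side"):
    cv2.imwrite(f"pics/{c}0.png",eyes.camera(c))
    p=eyes.camera_params(c);print(c,np.round(p["mtx"],1).tolist(),np.round(p["extrinsics"],3).tolist(),[k for k in p])
s=robot.observe();print(s["t"],np.round(s["ee_rot"],3).tolist(),s["eef_pos"],s["opening"])
E
```

```text
top [[386.3, 0.0, 254.9], [0.0, 386.3, 196.8], [0.0, 0.0, 1.0]] [[-0.132, 0.97, -0.206, 346.921], [-0.991, -0.129, 0.032, 13.495], [0.004, 0.208, 0.978, 1124.946], [0.0, 0.0, 0.0, 1.0]] ['mtx', 'extrinsics']
side [[468.5, 0.0, 258.3], [0.0, 468.5, 198.7], [0.0, 0.0, 1.0]] [[0.983, 0.135, -0.123, 405.552], [-0.181, 0.634, -0.752, -879.724], [-0.024, 0.762, 0.648, 825.858], [0.0, 0.0, 0.0, 1.0]] ['mtx', 'extrinsics']
0.1 [[0.927, 0.375, -0.001], [0.375, -0.927, 0.001], [-0.0, -0.002, -1.0]] [ 234.36638754 -578.81644541  246.00828175] 88.32586780901072
```

View pics/top0.png

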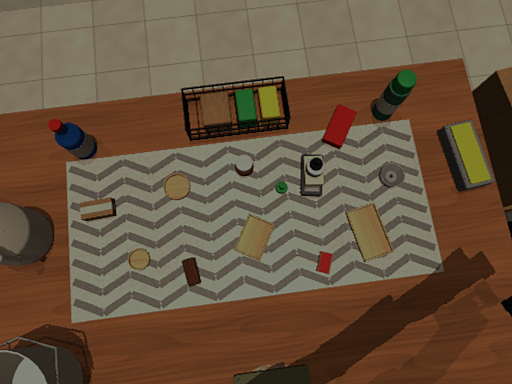

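View pics/side0.png

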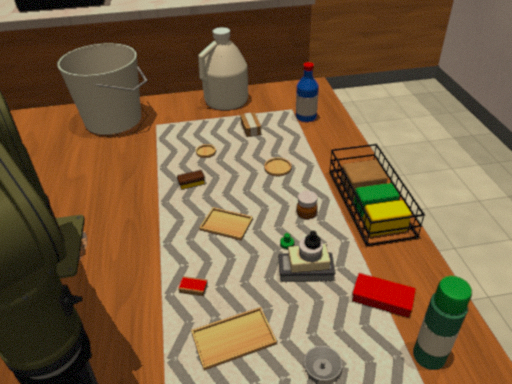

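The top picture shows the pile at (313,172) with the black plug at (316,164) and a green look-alike at (281,187). The dishes are at (139,259) and (177,186), the trays at (254,237) and (369,232), the jar at (245,165), and the red look-alikes at (340,125) and (325,262). The side picture shows the pile at (308,260) with the plug at (313,241).

```bash
cat > h.py <<'E'
from bench import robot, eyes, job
import cv2,numpy as np
from scipy.optimize import minimize
P={c:eyes.camera_params(c) for c in("top","side")}
def proj(c,X):
    X=np.atleast_2d(X);E=P[c]["extrinsics"];k=(X-E[:3,3])@E[:3,:3]
    k=k*[1,-1,-1];u=k@np.array(P[c]["mtx"]).T
    return u[:,:2]/u[:,2:]
def tri(pt,ps):
    A=[];b=[]
    for c,p in(("top",pt),("side",ps)):
        E=np.array(P[c]["extrinsics"]);d=np.linalg.solve(P[c]["mtx"],[p[0],p[1],1])*[1,-1,-1]
        d=E[:3,:3]@d;d/=np.linalg.norm(d);M=np.eye(3)-np.outer(d,d);A.append(M);b.append(M@E[:3,3])
    x=np.linalg.solve(sum(A),sum(b))
    return x,[np.linalg.norm(M@x-v) for M,v in zip(A,b)]
def ground(c,p,z):
    E=np.array(P[c]["extrinsics"]);d=E[:3,:3]@(np.linalg.solve(P[c]["mtx"],[p[0],p[1],1])*[1,-1,-1])
    return E[:3,3]+d*(z-E[2,3])/d[2]
E
python3 - <<'E'
from h import *
np.set_printoptions(precision=1,suppress=True)
import pickle
M={}
for c in("top","side"):
    eyes.camera(c)
    for n in "plug round_tin soap long_tin small_dish large_dish soap_tray long_tray jar nailbrush".split():
        m=eyes.masks_of(c,n);k=eyes.mark_of(c,n);M[c,n]=(m,k)
        print(c,n,[(round(a["p"],2),np.array(a["bbox"])*[512,384,512,384],int(a["pixels"].sum())) for a in m[:3]],[(round(a["p"],2),np.array(a["at"])*[512,384]) for a in k[:3]])
pickle.dump(M,open("m.pkl","wb"));print(robot.observe()["t"])
E
```

```text
top plug [(0.51, array([281.1, 187. ,  10.3,  11. ]), 89), (0.47, array([315.4, 162.3,  12.2,  12.2]), 130)] [(0.72, array([312.7, 166.4])), (0.68, array([281.1, 187.2])), (0.24, array([137. , 255.3]))]
top round_tin [(0.59, array([316.2, 167.7,  21.6,  18.7]), 170)] [(0.46, array([313.9, 165.8]))]
top soap [(0.74, array([312.8, 172.8,  27.3,  34.3]), 258)] [(0.75, array([187.5, 269.8])), (0.74, array([311.2, 176.5]))]
top long_tin [(0.78, array([338.7, 125.6,  32.3,  42.7]), 814)] [(0.88, array([337. , 125.7])), (0.77, array([313.5, 177. ]))]
top small_dish [(0.96, array([138. , 258.6,  25.1,  21.6]), 379)] [(0.81, array([138.8, 257.1]))]
top large_dish [(0.71, array([176.6, 187.4,  29. ,  24.9]), 584), (0.19, array([137.6, 259.8,  21.5,  24.8]), 352)] [(0.6, array([173.6, 187.1]))]
top soap_tray [(0.97, array([254.3, 239.4,  38.8,  45.8]), 1155)] [(0.9, array([256. , 239.1]))]
top long_tray [(0.88, array([370.2, 232.4,  47. ,  57. ]), 1734), (0.22, array([315.8, 165.4,  20.1,  18.8]), 190)] [(0.83, array([368.8, 233.5])), (0.16, array([244.9, 168.4]))]
top jar [(0.87, array([244.4,
[... 1033 characters left out ...]
.71, array([206. , 150.7]))]
side large_dish [(0.91, array([278.3, 165.8,  28.1,  19.5]), 428)] [(0.83, array([279.8, 169. ]))]
side soap_tray [(0.61, array([307.1, 204.4,  26.2,  32.7]), 532), (0.58, array([228.2, 224.8,  52. ,  29.2]), 1115), (0.27, array([308.4, 266.5,  54.2,  26.6]), 749)] [(0.57, array([227.4, 225.4]))]
side long_tray [(0.98, array([235. , 337.3,  88.7,  62.7]), 3151), (0.74, array([306.7, 264.3,  56.6,  32.9]), 844)] [(0.91, array([234.3, 338.4])), (0.72, array([305. , 268.5]))]
side jar [(0.59, array([305.2, 205.2,  22. ,  32. ]), 554)] [(0.57, array([303.6, 214.6]))]
side nailbrush [(0.82, array([191.5, 178.9,  28. ,  20.7]), 339)] [(0.81, array([194.3, 182.5]))]
2.2
```

```bash
cat >> h.py <<'E'
def prism(kind,d,z0,z1):
    if kind=="r": o=np.array([[a*d[0]/2,b*d[1]/2] for a,b in((1,1),(1,-1),(-1,-1),(-1,1))])
    else: t=np.arange(0,2*np.pi,.2);o=np.c_[np.cos(t),np.sin(t)]*d/2
    return np.vstack([np.c_[o,0*o[:,0]+z] for z in(z0,z1)])
S={"plug":[prism("c",36,0,14),prism("c",16,14,34)],"round_tin":[prism("c",52,0,30)],"soap":[prism("r",(86,54),0,30)],
"long_tin":[prism("r",(124,62),0,32)],"small_dish":[prism("c",62,0,12)],"large_dish":[prism("c",80,0,12)],
"soap_tray":[prism("r",(114,82),0,12)],"long_tray":[prism("r",(152,90),0,12)],"jar":[prism("c",56,0,56)],"nailbrush":[prism("r",(75,36),0,32)]}
U=4
def render(c,n,q):
    im=np.zeros((384*U,512*U),np.uint8);s,k=np.sin(q[3]),np.cos(q[3])
    for V in S[n]:
        W=V@np.array([[k,s,0],[-s,k,0],[0,0,1]])+q[:3]
        h=cv2.convexHull(((proj(c,W)+.5)*U).astype(np.float32)).astype(np.int32)
        cv2.fillConvexPoly(im,h,255)
    return cv2.resize(im,(512,384),interpolation=cv2.INTER_AREA)/255.
def fit(n,masks,q0,above=(),freez=True,step=(8,8,6,.25)):
    idx=[0,1]+([2] if freez else [])+([3] if S[n][0].shape[0]==8 else [])
    occ={c:np.max([render(c,m,q) for m,q in above],0) if above else 0 for c in masks}
    def f(v):
        q=np.array(q0,float);q[idx]=v;L=0
        for c,m in masks.items():
            r=render(c,n,q)*(1-occ[c]);L+=1-np.minimum(r,m).sum()/np.maximum(r,m).sum()
        return L
    best=None
    for y in ([0,.5,1.,1.5,2,2.5] if 3 in idx else [0]):
        v=np.array(q0,float);v[3]+=y;v0=v[idx]
        sim=np.vstack([v0]+[v0+np.eye(len(idx))[i]*np.array(step)[idx][i] for i in range(len(idx))])
        r=minimize(f,v0,method="Nelder-Mead",options=dict(initial_simplex=sim,xatol=.1,fatol=1e-4,maxiter=150))
        if best is None or r.fun<best.fun:best=r
    q=np.array(q0,float);q[idx]=best.x;return q,best.fun/len(masks)
E
cat > f.py <<'E'
from h import *
import pickle
np.set_printoptions(precision=2,suppress=True)
M=pickle.load(open("m.pkl","rb"))
g=lambda c,n,i=0:M[c,n][0][i]["pixels"].astype(float)
def c0(n,z): return [*ground("top",np.array(M["top",n][1][0]["at"])*[512,384],z)[:2],z,0]
Q={}
for n,i in(("small_dish",0),("large_dish",0),("soap_tray",1),("long_tray",0),("nailbrush",0),("jar",0)):
    q,e=fit(n,{"top":g("top",n),"side":g("side",n,i)},c0(n,0));Q[n]=q;print(n,q,"err",round(e,2))
pc=ground("top",(313,170),60)
q,e=fit("plug",{"top":g("top","plug",1),"side":g("side","plug")},[*pc[:2],92,0]);Q["plug"]=q;print("plug",q,e)
ab=[("plug",q)]
for n,z,cs in(("round_tin",62,("top","side")),("soap",32,("top","side")),("long_tin",0,("side",))):
    q,e=fit(n,{c:g(c,n) for c in cs},[*pc[:2],z,0],ab,freez=len(cs)>1);Q[n]=q;ab.append((n,q));print(n,q,e)
pickle.dump(Q,open("q.pkl","wb"))
big=[]
for c,x,y in(("top",265,130),("side",260,205)):
    im=cv2.imread(f"pics/{c}0.png");b=cv2.resize(im[y:y+80,x:x+90],None,fx=7,fy=7,interpolation=cv2.INTER_CUBIC)[:,:]
    for n,col in zip(("plug","round_tin","soap","long_tin"),((0,255,0),(255,0,255),(0,255,255),(255,255,0))):
        r=cv2.resize(render(c,n,Q[n])[y:y+80,x:x+90],None,fx=7,fy=7)
        cs,_=cv2.findContours((r>.5).astype(np.uint8),0,2);cv2.drawContours(b,cs,-1,col,1)
    big.append(b)
cv2.imwrite("pics/fit0.png",cv2.resize(np.hstack(big),None,fx=.63,fy=.63))
E
python3 f.py
```

```text
small_dish [447.05 331.84   2.36   0.  ] err 0.18
large_dish [644.89 204.96   1.2    0.  ] err 0.06
soap_tray [466.45  -2.62  -1.11  -0.53] err 0.07
long_tray [ 436.22 -337.26   -0.08    0.2 ] err 0.04
nailbrush [391.56 186.58  -5.73   3.26] err 0.22
jar [676.11  -1.12  -1.01   0.  ] err 0.13
plug [ 633.9  -197.25   90.36    0.  ] 0.11395933388012397
round_tin [ 629.83 -196.81   62.86    0.  ] 0.2002472808699362
soap [ 626.77 -196.14   33.49    3.04] 0.22437721187047444
long_tin [ 623.31 -192.24    0.     -0.21] 0.15518418705922432
```

View pics/fit0.png

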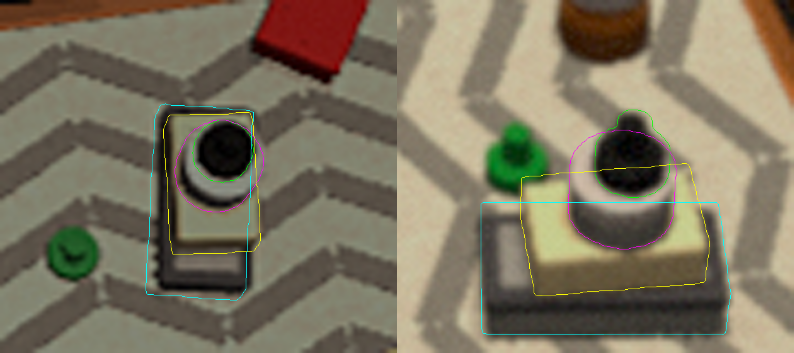

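The fit overlay agrees with the picture for the plug, round tin and soap. Heights come out at 90, 63 and 33 mm, close to the nominal 92, 62 and 32. The long tin is still rough and I will measure it again once it is uncovered.

```bash
cat > go.py <<'E'
import sys;from bench import robot;import numpy as np
from scipy.spatial.transform import Rotation as R
x,y,z,yaw=map(float,sys.argv[1:]);s=robot.observe();A=np.array(s["ee_rot"])
c,k=np.cos(yaw),np.sin(yaw);T=np.array([[c,k,0],[k,-c,0],[0,0,-1]])
d=A.T@(np.array([x,y,z])-s["eef_pos"])/1000;w=R.from_matrix(A.T@T).as_rotvec()
print(np.round(d,4),np.round(w,4),"t",round(s["t"],2),"pos",np.round(s["eef_pos"],1),"F",np.round(s["ft_force"],1),"op",round(s["opening"],1),"gf",round(s["gripper_force"],1),"q7",round(s["q"][6]))
E
python3 go.py 634 -197 160 -0.1
```

```text
[ 0.5136 -0.2044  0.0868] [ 1.000e-04 -1.000e-04  4.849e-01] t 2.2 pos [ 234.7 -579.3  246.8] F [ 0.3  0.5 -0.6] op 88.0 gf 0.0 q7 -12
```

```bash
python3 -m inch '[{"x":0.514,"y":-0.204,"z":0.04,"az":0.485,"jaw":0.045},{"x":0.514,"y":-0.204,"z":0.04,"az":0.485,"jaw":0.045},{"x":0.514,"y":-0.204,"z":0.04,"az":0.485,"jaw":0.045},{"x":0.514,"y":-0.204,"z":0.04,"az":0.485,"jaw":0.045},{"x":0.514,"y":-0.204,"z":0.04,"az":0.485,"jaw":0.045},{"x":0.514,"y":-0.204,"z":0.04,"az":0.485,"jaw":0.045},{"x":0.514,"y":-0.204,"z":0.04,"az":0.485,"jaw":0.045},{"x":0.514,"y":-0.204,"z":0.04,"az":0.485,"jaw":0.045}]'; python3 go.py 634 -197 150 -0.1
```

```text
[ 0.5136 -0.2044  0.0968] [ 1.000e-04 -1.000e-04  4.849e-01] t 2.2 pos [ 234.7 -579.3  246.8] F [ 0.3  0.5 -0.6] op 88.0 gf 0.0 q7 -12$[0]: bad value
```

```bash
python3 -m inch '[{"jaw":0.045,"x":0.514,"y":-0.204,"z":0.04,"ax":0,"ay":0,"az":0.485},{"jaw":0.045,"x":0.514,"y":-0.204,"z":0.04,"ax":0,"ay":0,"az":0.485},{"jaw":0.045,"x":0.514,"y":-0.204,"z":0.04,"ax":0,"ay":0,"az":0.485},{"jaw":0.045,"x":0.514,"y":-0.204,"z":0.04,"ax":0,"ay":0,"az":0.485},{"jaw":0.045,"x":0.514,"y":-0.204,"z":0.04,"ax":0,"ay":0,"az":0.485},{"jaw":0.045,"x":0.514,"y":-0.204,"z":0.04,"ax":0,"ay":0,"az":0.485},{"jaw":0.045,"x":0.514,"y":-0.204,"z":0.04,"ax":0,"ay":0,"az":0.485},{"jaw":0.045,"x":0.514,"y":-0.204,"z":0.04,"ax":0,"ay":0,"az":0.485}]' 15; python3 go.py 634 -197 150 -0.1
```

```text
t: 3.0
eef_pos: [524.5, -302.1, 217.9]
ee_rot: [[0.995, -0.1, 0.0], [-0.1, -0.995, -0.0], [0.001, 0.0, -1.0]]
ft_force: [-0.1, 0.5, -0.0]
opening: 45.5
gripper_force: 0.0
[ 0.0984 -0.1155  0.068 ] [ 0.0003 -0.0005 -0.0001] t 3.0 pos [ 524.5 -302.1  217.9] F [-0.1  0.5 -0. ] op 45.5 gf 0.0 q7 -70
```

```bash
python3 -m inch '[{"jaw":0.045,"x":0.098,"y":-0.1155,"z":0.05,"ax":0,"ay":0,"az":0},{"jaw":0.045,"x":0.098,"y":-0.1155,"z":0.05,"ax":0,"ay":0,"az":0},{"jaw":0.045,"x":0.098,"y":-0.1155,"z":0.05,"ax":0,"ay":0,"az":0},{"jaw":0.045,"x":0.098,"y":-0.1155,"z":0.05,"ax":0,"ay":0,"az":0},{"jaw":0.045,"x":0.098,"y":-0.1155,"z":0.05,"ax":0,"ay":0,"az":0}]' 15; python3 go.py 634 -197 116 -0.1
```

```text
t: 3.5
eef_pos: [633.2, -195.6, 166.8]
ee_rot: [[0.995, -0.095, -0.001], [-0.095, -0.995, 0.002], [-0.001, -0.002, -1.0]]
ft_force: [-0.0, -0.6, 0.6]
opening: 44.8
gripper_force: 0.0
[0.001  0.0014 0.0508] [-0.0016  0.0008  0.0044] t 3.5 pos [ 633.2 -195.6  166.8] F [-0.  -0.6  0.6] op 44.8 gf 0.0 q7 -81
```

```bash
python3 -m inch '[{"jaw":0.045,"x":0.001,"y":0.0014,"z":0.025,"ax":0,"ay":0,"az":0},{"jaw":0.045,"x":0.001,"y":0.0014,"z":0.04,"ax":0,"ay":0,"az":0},{"jaw":0.045,"x":0.001,"y":0.0014,"z":0.05,"ax":0,"ay":0,"az":0},{"jaw":0.045,"x":0.001,"y":0.0014,"z":0.05,"ax":0,"ay":0,"az":0}]' 10; python3 -m inch '[{"jaw":0.005,"x":0,"y":0,"z":0,"ax":0,"ay":0,"az":0},{"jaw":0.005,"x":0,"y":0,"z":0,"ax":0,"ay":0,"az":0},{"jaw":0.005,"x":0,"y":0,"z":0,"ax":0,"ay":0,"az":0},{"jaw":0.005,"x":0,"y":0,"z":0,"ax":0,"ay":0,"az":0},{"jaw":0.005,"x":0,"y":0,"z":0,"ax":0,"ay":0,"az":0}]' 10; python3 go.py 447 332 220 -0.1
```

```text
t: 3.9
eef_pos: [631.3, -201.0, 116.6]
ee_rot: [[0.995, -0.102, -0.003], [-0.102, -0.995, 0.0], [-0.003, 0.0, -1.0]]
ft_force: [0.8, 0.9, -1.1]
opening: 45.1
gripper_force: 0.0
t: 4.4
eef_pos: [633.4, -200.1, 118.5]
ee_rot: [[0.995, -0.1, 0.001], [-0.1, -0.995, -0.0], [0.001, 0.0, -1.0]]
ft_force: [-0.2, 1.4, 2.6]
opening: 15.7
gripper_force: 10.0
[-0.2385 -0.5108 -0.1019] [ 0.0002 -0.0011 -0.    ] t 4.4 pos [ 633.4 -200.1  118.5] F [-0.2  1.4  2.6] op 15.7 gf 10.0 q7 -81
```

```bash
python3 -m inch '[{"jaw":0.005,"x":0,"y":0,"z":-0.02,"ax":0,"ay":0,"az":0},{"jaw":0.005,"x":0,"y":0,"z":-0.05,"ax":0,"ay":0,"az":0},{"jaw":0.005,"x":0,"y":0,"z":-0.08,"ax":0,"ay":0,"az":0},{"jaw":0.005,"x":-0.02,"y":-0.042,"z":-0.08,"ax":0,"ay":0,"az":0},{"jaw":0.005,"x":-0.04,"y":-0.086,"z":-0.08,"ax":0,"ay":0,"az":0},{"jaw":0.005,"x":-0.06,"y":-0.13,"z":-0.08,"ax":0,"ay":0,"az":0},{"jaw":0.005,"x":-0.08,"y":-0.172,"z":-0.08,"ax":0,"ay":0,"az":0},{"jaw":0.005,"x":-0.1,"y":-0.215,"z":-0.08,"ax":0,"ay":0,"az":0}]' 15; python3 go.py 447 332 140 -0.1
```

```text
t: 5.2
eef_pos: [554.2, 25.4, 198.0]
ee_rot: [[0.995, -0.1, 0.0], [-0.1, -0.995, 0.0], [0.0, -0.0, -1.0]]
ft_force: [1.0, 0.8, -0.5]
opening: 15.4
gripper_force: 15.0
[-0.1374 -0.2943  0.058 ] [-0.0001 -0.0004 -0.0004] t 5.2 pos [554.2  25.4 198. ] F [ 1.   0.8 -0.5] op 15.4 gf 15.0 q7 -100
```

```bash
python3 -m inch '[{"jaw":0.005,"x":-0.02,"y":-0.042,"z":0,"ax":0,"ay":0,"az":-0.1},{"jaw":0.005,"x":-0.04,"y":-0.085,"z":0,"ax":0,"ay":0,"az":-0.2},{"jaw":0.005,"x":-0.06,"y":-0.128,"z":0,"ax":0,"ay":0,"az":-0.3},{"jaw":0.005,"x":-0.08,"y":-0.171,"z":0,"ax":0,"ay":0,"az":-0.4},{"jaw":0.005,"x":-0.1,"y":-0.214,"z":0,"ax":0,"ay":0,"az":-0.5},{"jaw":0.005,"x":-0.12,"y":-0.257,"z":0.02,"ax":0,"ay":0,"az":-0.5},{"jaw":0.005,"x":-0.1374,"y":-0.294,"z":0.058,"ax":0,"ay":0,"az":-0.5},{"jaw":0.005,"x":-0.1374,"y":-0.294,"z":0.058,"ax":0,"ay":0,"az":-0.5}]' 15
python3 - <<'E'
from h import *
import pickle
np.set_printoptions(precision=1,suppress=True)
# small dish re-measure by colour-free mask, and held plug
for c in("top","side"):
    im=eyes.camera(c)
    cv2.imwrite(f"pics/{c}1.png",im)
    for n in("plug","small_dish"):
        print(c,n,[(round(a["p"],2),np.array(a["bbox"])*[512,384,512,384],int(a["pixels"].sum())) for a in eyes.masks_of(c,n)[:3]])
a=cv2.imread("pics/top1.png")[215:295,95:185];b=cv2.imread("pics/side1.png")[100:180,160:250]
cv2.imwrite("pics/c1.png",cv2.resize(np.hstack([a,b]),None,fx=4.4,fy=4.4,interpolation=cv2.INTER_CUBIC))
E
python3 go.py 447 332 60 .4
```

```text
t: 6.0
eef_pos: [442.9, 335.5, 136.9]
ee_rot: [[0.917, 0.398, -0.005], [0.398, -0.917, 0.001], [-0.005, -0.003, -1.0]]
ft_force: [-0.1, 0.1, -0.6]
opening: 15.5
gripper_force: 15.0
top plug [(0.47, array([281.8, 186.4,  11.2,  13.6]), 120)]
top small_dish [(0.83, array([137.8, 260.4,  21.4,  21.4]), 271), (0.75, array([311.4, 173.8,  20.1,  33.7]), 302)]
side plug [(0.6, array([287.4, 242.1,  15.2,  17.6]), 177), (0.59, array([201.3, 119. ,   8.3,  12.4]), 74)]
side small_dish [(0.58, array([205.7, 151.6,  19.2,  17.9]), 221)]
[-0.0009 -0.0044  0.0808] [ 0.0011 -0.0017 -0.0036] t 6.3 pos [449.4 328.3 140.8] F [ 0.2 -0.9  0.1] op 15.1 gf 15.0 q7 -110
```

View pics/c1.png

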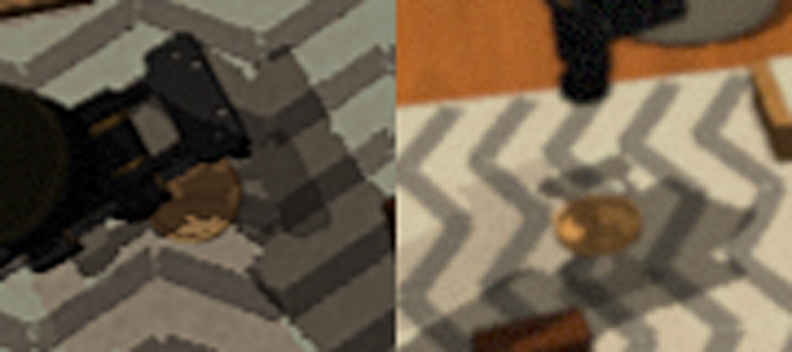

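The crop shows the held plug above the small dish, which is at about (206,151) in the side view. I'll refine the dish centre by ray.

```bash
python3 - <<'E'
from h import *
im=cv2.imread("pics/top0.png");im2=cv2.imread("pics/side0.png")
for c,i,x,y in(("top",im,139,259),("side",im2,206,151)):
    w=i[y-25:y+25,x-25:x+25];h=cv2.cvtColor(w,cv2.COLOR_BGR2HSV);m=cv2.inRange(h,(10,75,60),(30,255,255))
    n,l,s,ct=cv2.connectedComponentsWithStats(m);k=1+np.argmax(s[1:,4]);bb=s[k];cen=np.array([x-25+bb[0]+bb[2]/2-.5,y-25+bb[1]+bb[3]/2-.5])
    print(c,bb,cen,ground(c,cen,8)[:2].round(1))
E
python3 go.py 447 332 60 .4
```

```text
top [ 13  14  23  23 386] [138. 259.] [446.2 332.2]
side [ 14  18  22  14 245] [205.5 150.5] [443.4 329. ]
[-0.0009 -0.0044  0.0808] [ 0.0011 -0.0017 -0.0036] t 6.3 pos [449.4 328.3 140.8] F [ 0.2 -0.9  0.1] op 15.1 gf 15.0 q7 -110
```

```bash
python3 -m inch '[{"jaw":0.005,"x":-0.002,"y":0,"z":0.04,"ax":0,"ay":0,"az":0},{"jaw":0.005,"x":-0.002,"y":0,"z":0.07,"ax":0,"ay":0,"az":0},{"jaw":0.005,"x":-0.002,"y":0,"z":0.09,"ax":0,"ay":0,"az":0},{"jaw":0.005,"x":-0.002,"y":0,"z":0.09,"ax":0,"ay":0,"az":0},{"jaw":0.005,"x":-0.002,"y":0,"z":0.09,"ax":0,"ay":0,"az":0},{"jaw":0.005,"x":-0.002,"y":0,"z":0.09,"ax":0,"ay":0,"az":0}]' 15; python3 go.py 445 331 29 .4;python3 - <<'E'
from h import *
for c in("top","side"): cv2.imwrite(f"pics/{c}2.png",eyes.camera(c))
a=cv2.imread("pics/top2.png")[215:295,95:185];b=cv2.imread("pics/side2.png")[110:190,160:250]
cv2.imwrite("pics/c2.png",cv2.resize(np.hstack([a,b]),None,fx=4.4,fy=4.4,interpolation=cv2.INTER_CUBIC))
E
python3 go.py 445 331 29 .4
```

```text
t: 6.9
eef_pos: [447.2, 329.5, 51.4]
ee_rot: [[0.922, 0.388, 0.002], [0.388, -0.922, 0.002], [0.003, -0.0, -1.0]]
ft_force: [-0.1, 0.4, -1.0]
opening: 15.3
gripper_force: 15.0
[-0.0015 -0.0023  0.0224] [-0.0004 -0.0028 -0.0013] t 6.9 pos [447.2 329.5  51.4] F [-0.1  0.4 -1. ] op 15.3 gf 15.0 q7 -110
[-0.0013 -0.0019  0.0223] [-0.0006 -0.0026 -0.0008] t 7.0 pos [446.9 329.7  51.3] F [ 0.   0.2 -0.5] op 15.3 gf 15.0 q7 -110
```

View pics/c2.png

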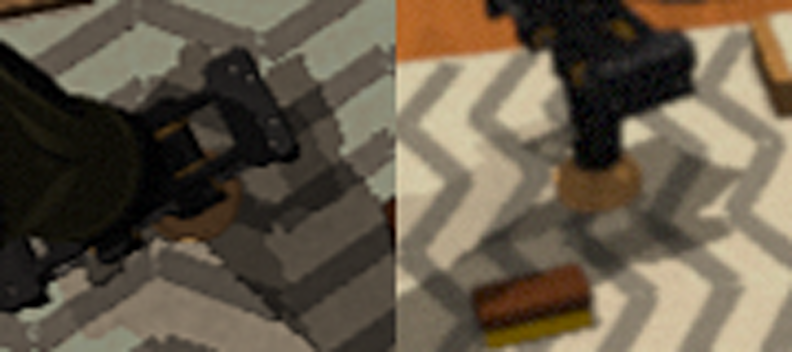

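The plug sits over the dish centre. I'll lower it until it touches.

```bash
python3 -m inch '[{"jaw":0.005,"x":-0.0014,"y":-0.002,"z":0.01,"ax":0,"ay":0,"az":0},{"jaw":0.005,"x":-0.0014,"y":-0.002,"z":0.018,"ax":0,"ay":0,"az":0},{"jaw":0.005,"x":-0.0014,"y":-0.002,"z":0.02,"ax":0,"ay":0,"az":0},{"jaw":0.005,"x":-0.0014,"y":-0.002,"z":0.0215,"ax":0,"ay":0,"az":0},{"jaw":0.005,"x":-0.0014,"y":-0.002,"z":0.0215,"ax":0,"ay":0,"az":0},{"jaw":0.005,"x":-0.0014,"y":-0.002,"z":0.0215,"ax":0,"ay":0,"az":0}]' 10; python3 go.py 445 331 28 .4
```

```text
t: 7.6
eef_pos: [443.6, 331.1, 28.8]
ee_rot: [[0.921, 0.39, 0.0], [0.39, -0.921, 0.001], [0.0, -0.0, -1.0]]
ft_force: [-1.5, -0.1, 9.2]
opening: 15.4
gripper_force: 10.1
[0.0012 0.0006 0.0008] [-0.0004 -0.0004  0.0004] t 7.6 pos [443.6 331.1  28.8] F [-1.5 -0.1  9.2] op 15.4 gf 10.1 q7 -110
```

```bash
python3 -m inch '[{"jaw":0.03,"x":0,"y":0,"z":0,"ax":0,"ay":0,"az":0},{"jaw":0.04,"x":0,"y":0,"z":0,"ax":0,"ay":0,"az":0},{"jaw":0.05,"x":0,"y":0,"z":0,"ax":0,"ay":0,"az":0},{"jaw":0.05,"x":0,"y":0,"z":-0.03,"ax":0,"ay":0,"az":0},{"jaw":0.05,"x":0,"y":0,"z":-0.075,"ax":0,"ay":0,"az":0},{"jaw":0.05,"x":0,"y":0,"z":-0.12,"ax":0,"ay":0,"az":0},{"jaw":0.088,"x":0,"y":0,"z":-0.16,"ax":0,"ay":0,"az":0}]' 10; python3 go.py 630 -197 180 -.1
```

```text
t: 8.3
eef_pos: [443.8, 330.4, 190.0]
ee_rot: [[0.921, 0.389, 0.0], [0.389, -0.921, -0.0], [0.0, 0.0, -1.0]]
ft_force: [0.7, 0.3, -0.2]
opening: 56.0
gripper_force: 0.0
[-0.0336  0.5583  0.0101] [ 2.000e-04 -1.000e-04  4.996e-01] t 8.3 pos [443.8 330.4 190. ] F [ 0.7  0.3 -0.2] op 56.0 gf 0.0 q7 -110
```

```bash
python3 -m inch '[{"jaw":0.088,"x":-0.004,"y":0.05,"z":0,"ax":0,"ay":0,"az":0.1},{"jaw":0.088,"x":-0.008,"y":0.1,"z":0,"ax":0,"ay":0,"az":0.2},{"jaw":0.088,"x":-0.012,"y":0.15,"z":0,"ax":0,"ay":0,"az":0.3},{"jaw":0.088,"x":-0.016,"y":0.2,"z":0,"ax":0,"ay":0,"az":0.4},{"jaw":0.088,"x":-0.02,"y":0.25,"z":0,"ax":0,"ay":0,"az":0.5},{"jaw":0.088,"x":-0.024,"y":0.3,"z":0,"ax":0,"ay":0,"az":0.5}]' 10
cat > look.py <<'E'
import sys,pickle
from h import *
np.set_printoptions(precision=1,suppress=True)
M={}
for c in("top","side"):
    cv2.imwrite(f"pics/{c}_{sys.argv[1]}.png",eyes.camera(c))
    for n in sys.argv[2:]:
        m=eyes.masks_of(c,n);M[c,n]=m
        print(c,n,[(round(a["p"],2),np.array(a["bbox"])*[512,384,512,384],int(a["pixels"].sum())) for a in m[:3]])
pickle.dump(M,open("m2.pkl","wb"))
E
python3 look.py 3 plug round_tin soap long_tin
python3 - <<'E'
import cv2,numpy as np
t=cv2.imread("pics/top_3.png");s=cv2.imread("pics/side_3.png")
f=lambda i,x,y:cv2.resize(i[y:y+60,x:x+80],None,fx=4.9,fy=4.9,interpolation=2)
cv2.imwrite("pics/c3.png",np.vstack([np.hstack([f(t,275,140),f(s,265,215)]),np.hstack([f(t,100,230),f(s,170,120)])]))
E
python3 go.py 630 -197 110 -.1
```

```text
t: 8.9
eef_pos: [538.3, 43.9, 188.1]
ee_rot: [[0.995, -0.102, -0.001], [-0.102, -0.995, -0.0], [-0.0, 0.001, -1.0]]
ft_force: [0.9, 0.1, 0.0]
opening: 87.7
gripper_force: 0.0
top plug [(0.54, array([136.2, 260.3,   3.7,  12.6]), 60), (0.52, array([281.5, 187.2,  15.4,  13.7]), 131), (0.37, array([309.6, 175.6,  20. ,  43.7]), 325)]
top round_tin [(0.85, array([316.2, 166.5,  20.9,  20.9]), 281)]
top soap [(0.87, array([311.7, 174.5,  21.3,  32.6]), 295)]
top long_tin [(0.74, array([338.5, 125.2,  31.7,  43.6]), 811), (0.7, array([311.6, 184.9,  20.9,  24.5]), 245)]
side plug [(0.52, array([288.1, 242.8,  19.5,  18.1]), 180), (0.44, array([202.6, 147.8,   6.6,  11.3]), 111)]
side round_tin [(0.87, array([311. , 248.7,  23.3,  27.8]), 529)]
side soap [(0.77, array([308.7, 259.5,  41.1,  26.9]), 740)]
side long_tin [(0.61, array([382.9, 296.2,  61.8,  48.8]), 1868), (0.55, array([307.7, 264.9,  57.1,  33.4]), 926), (0.2, array([203.1, 147. ,   9. ,  14.1]), 105)]
[0.1156 0.2346 0.0781] [-0.0005  0.0004  0.0028] t 9.4 pos [537.8  47.6 188.3] F [1.1 0.7 0. ] op 88.2 gf 0.0 q7 -102
```

View pics/c3.png

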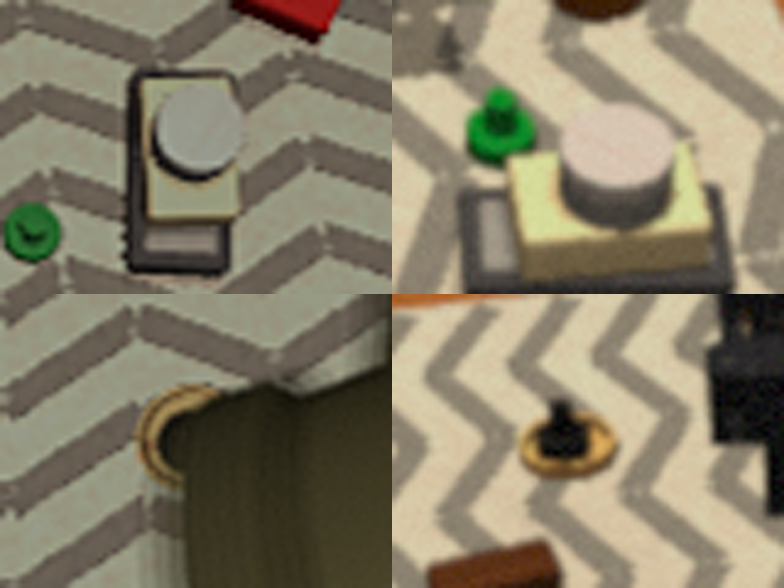

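The plug stands upright, roughly central in its dish. The tin is fully visible on top of the pile, at (316,166) in the top view and (311,249) in the side view.

Run:
```python
from h import *
import pickle
np.set_printoptions(precision=2,suppress=True)
M=pickle.load(open("m2.pkl","rb"));g=lambda c,n,i=0:M[c,n][i]["pixels"].astype(float)
t,e=fit("round_tin",{c:g(c,"round_tin") for c in("top","side")},[630,-197,62,0]);print(t,e)
s,e=fit("soap",{c:g(c,"soap") for c in("top","side")},[627,-196,32,-.1],[("round_tin",t)]);print(s,e)
l,e=fit("long_tin",{"top":g("top","long_tin",1),"side":g("side","long_tin",1)},[627,-194,0,-.1],[("round_tin",t),("soap",s)],freez=False);print(l,e)
p,e=fit("plug",{"side":g("side","plug",1)},[445,331,4,0],freez=False);print(p,e)
```

```text
[ 629.85 -199.17   61.75    0.  ] 0.11515043919018425
[ 627.41 -196.34   30.07    3.04] 0.20206240558229988
[ 621.89 -195.21    0.      2.94] 0.30451925595933266
[441.89 334.35   4.     0.  ] 0.1513516789913929
```

```bash
python3 -m inch '[{"jaw":0.088,"x":0.02,"y":0.044,"z":0,"ax":0,"ay":0,"az":0},{"jaw":0.088,"x":0.04,"y":0.088,"z":0,"ax":0,"ay":0,"az":0},{"jaw":0.088,"x":0.06,"y":0.132,"z":0,"ax":0,"ay":0,"az":0},{"jaw":0.088,"x":0.08,"y":0.176,"z":0.01,"ax":0,"ay":0,"az":0},{"jaw":0.088,"x":0.1,"y":0.22,"z":0.02,"ax":0,"ay":0,"az":0},{"jaw":0.088,"x":0.116,"y":0.236,"z":0.04,"ax":0,"ay":0,"az":0},{"jaw":0.088,"x":0.116,"y":0.236,"z":0.04,"ax":0,"ay":0,"az":0},{"jaw":0.088,"x":0.116,"y":0.236,"z":0.04,"ax":0,"ay":0,"az":0}]' 10; python3 go.py 630 -199 82.5 -.1
```

```text
t: 10.2
eef_pos: [629.7, -199.0, 147.7]
ee_rot: [[0.995, -0.099, -0.001], [-0.099, -0.995, 0.001], [-0.002, -0.001, -1.0]]
ft_force: [0.5, 1.4, 1.1]
opening: 87.6
gripper_force: 0.0
[0.0004 0.     0.0652] [-0.0013  0.0016  0.001 ] t 10.2 pos [ 629.7 -199.   147.7] F [0.5 1.4 1.1] op 87.6 gf 0.0 q7 -82
```

```bash
python3 -m inch '[{"jaw":0.088,"x":0,"y":0,"z":0.03,"ax":0,"ay":0,"az":0},{"jaw":0.088,"x":0,"y":0,"z":0.05,"ax":0,"ay":0,"az":0},{"jaw":0.088,"x":0,"y":0,"z":0.06,"ax":0,"ay":0,"az":0},{"jaw":0.088,"x":0,"y":0,"z":0.0655,"ax":0,"ay":0,"az":0},{"jaw":0.088,"x":0,"y":0,"z":0.0655,"ax":0,"ay":0,"az":0},{"jaw":0.088,"x":0,"y":0,"z":0.0655,"ax":0,"ay":0,"az":0}]' 10; python3 -m inch '[{"jaw":0.06,"x":0,"y":0,"z":0,"ax":0,"ay":0,"az":0},{"jaw":0.04,"x":0,"y":0,"z":0,"ax":0,"ay":0,"az":0},{"jaw":0.04,"x":0,"y":0,"z":0,"ax":0,"ay":0,"az":0},{"jaw":0.04,"x":0,"y":0,"z":0,"ax":0,"ay":0,"az":0},{"jaw":0.04,"x":0,"y":0,"z":0,"ax":0,"ay":0,"az":0}]' 20; python3 go.py 645 205 150 -0.1
```

```text
t: 10.8
eef_pos: [630.7, -200.4, 84.0]
ee_rot: [[0.995, -0.1, 0.002], [-0.1, -0.995, -0.0], [0.002, 0.0, -1.0]]
ft_force: [-0.2, 0.4, -0.2]
opening: 88.1
gripper_force: 0.0
t: 11.3
eef_pos: [630.0, -200.5, 83.0]
ee_rot: [[0.995, -0.1, 0.0], [-0.1, -0.995, 0.0], [0.0, -0.0, -1.0]]
ft_force: [0.1, -1.1, 1.4]
opening: 51.3
gripper_force: 20.1
[-0.0257 -0.4049 -0.067 ] [-0.0001 -0.0002 -0.0002] t 11.3 pos [ 630.  -200.5   83. ] F [ 0.1 -1.1  1.4] op 51.3 gf 20.1 q7 -82
```

```bash
python3 -m inch '[{"jaw":0.04,"x":0,"y":0,"z":-0.02,"ax":0,"ay":0,"az":0},{"jaw":0.04,"x":0,"y":0,"z":-0.06,"ax":0,"ay":0,"az":0},{"jaw":0.04,"x":0,"y":0,"z":-0.09,"ax":0,"ay":0,"az":0},{"jaw":0.04,"x":0,"y":-0.03,"z":-0.09,"ax":0,"ay":0,"az":0},{"jaw":0.04,"x":-0.004,"y":-0.075,"z":-0.09,"ax":0,"ay":0,"az":0},{"jaw":0.04,"x":-0.008,"y":-0.12,"z":-0.09,"ax":0,"ay":0,"az":0},{"jaw":0.04,"x":-0.011,"y":-0.165,"z":-0.09,"ax":0,"ay":0,"az":0},{"jaw":0.04,"x":-0.014,"y":-0.21,"z":-0.09,"ax":0,"ay":0,"az":0}]' 20; python3 go.py 645 205 120 -0.1
```

```text
t: 12.1
eef_pos: [636.5, 11.5, 172.6]
ee_rot: [[0.995, -0.1, -0.001], [-0.1, -0.995, -0.0], [-0.001, 0.0, -1.0]]
ft_force: [0.9, -0.0, -1.5]
opening: 51.7
gripper_force: 20.1
[-0.0109 -0.1934  0.0526] [ 0.0001  0.0007 -0.0004] t 12.1 pos [636.5  11.5 172.6] F [ 0.9 -0.  -1.5] op 51.7 gf 20.1 q7 -99
```

```bash
python3 -m inch '[{"jaw":0.04,"x":-0.003,"y":-0.045,"z":0,"ax":0,"ay":0,"az":-0.1},{"jaw":0.04,"x":-0.005,"y":-0.09,"z":0,"ax":0,"ay":0,"az":-0.2},{"jaw":0.04,"x":-0.008,"y":-0.135,"z":0,"ax":0,"ay":0,"az":-0.3},{"jaw":0.04,"x":-0.01,"y":-0.175,"z":0,"ax":0,"ay":0,"az":-0.3},{"jaw":0.04,"x":-0.011,"y":-0.1935,"z":0.03,"ax":0,"ay":0,"az":-0.3},{"jaw":0.04,"x":-0.011,"y":-0.1935,"z":0.07,"ax":0,"ay":0,"az":-0.3},{"jaw":0.04,"x":-0.011,"y":-0.1935,"z":0.1,"ax":0,"ay":0,"az":-0.3},{"jaw":0.04,"x":-0.011,"y":-0.1935,"z":0.1,"ax":0,"ay":0,"az":-0.3}]' 20; python3 look.py 4 round_tin large_dish;python3 - <<'E'
import cv2,numpy as np
t=cv2.imread("pics/top_4.png");s=cv2.imread("pics/side_4.png")
f=lambda i,x,y:cv2.resize(i[y:y+60,x:x+80],None,fx=4.9,fy=4.9,interpolation=2)
cv2.imwrite("pics/c4.png",np.hstack([f(t,135,155),f(s,240,130)]))
E
python3 go.py 645 205 25 .2
```

```text
t: 12.9
eef_pos: [641.4, 202.3, 67.9]
ee_rot: [[0.98, 0.199, -0.01], [0.199, -0.98, -0.004], [-0.01, 0.002, -1.0]]
ft_force: [-1.3, 0.2, -1.1]
opening: 51.6
gripper_force: 20.1
top round_tin []
top large_dish [(0.54, array([180. , 192.2,  21.3,  18.7]), 159)]
side round_tin [(0.58, array([205.9, 153.8,  20.8,  14.5]), 105), (0.43, array([277.8, 150.8,  19.3,  17.9]), 169), (0.2, array([278.2, 168.5,  28.9,  20.3]), 418)]
side large_dish [(0.84, array([277.6, 165.2,  27.9,  20.3]), 399)]
[-0.0018 -0.0017  0.05  ] [-0.0004 -0.0037 -0.0006] t 13.2 pos [646.9 203.7  75. ] F [-0.6  0.2 -1.7] op 51.5 gf 20.1 q7 -100
```

View pics/c4.png

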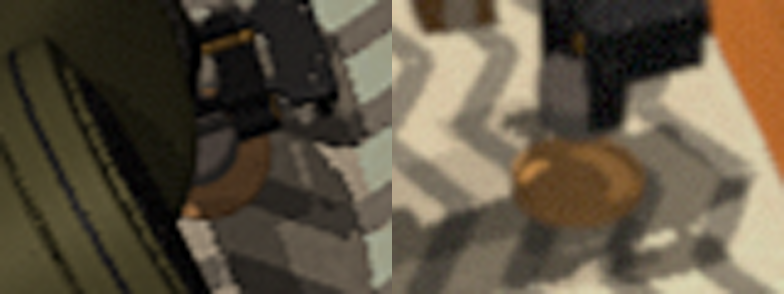

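The tin hangs level above the large dish, in line with it. I'll lower it.

```bash
python3 -m inch '[{"jaw":0.04,"x":-0.001,"y":-0.001,"z":0.025,"ax":0,"ay":0,"az":0},{"jaw":0.04,"x":-0.001,"y":-0.001,"z":0.04,"ax":0,"ay":0,"az":0},{"jaw":0.04,"x":-0.001,"y":-0.001,"z":0.046,"ax":0,"ay":0,"az":0},{"jaw":0.04,"x":-0.001,"y":-0.001,"z":0.049,"ax":0,"ay":0,"az":0},{"jaw":0.04,"x":-0.001,"y":-0.001,"z":0.05,"ax":0,"ay":0,"az":0},{"jaw":0.04,"x":-0.001,"y":-0.001,"z":0.05,"ax":0,"ay":0,"az":0},{"jaw":0.04,"x":-0.001,"y":-0.001,"z":0.05,"ax":0,"ay":0,"az":0}]' 20; python3 go.py 645 205 25 .2
```

```text
t: 13.9
eef_pos: [643.5, 203.9, 24.9]
ee_rot: [[0.98, 0.198, -0.002], [0.198, -0.98, -0.001], [-0.002, 0.0, -1.0]]
ft_force: [-5.8, -1.4, 9.7]
opening: 51.2
gripper_force: 20.2
[ 0.0017 -0.0008 -0.0001] [ 0.0003  0.0018 -0.0003] t 13.9 pos [643.5 203.9  24.9] F [-5.8 -1.4  9.7] op 51.2 gf 20.2 q7 -101
```

```bash
python3 -m inch '[{"jaw":0.06,"x":0,"y":0,"z":0,"ax":0,"ay":0,"az":0},{"jaw":0.075,"x":0,"y":0,"z":0,"ax":0,"ay":0,"az":0},{"jaw":0.08,"x":0,"y":0,"z":0,"ax":0,"ay":0,"az":0},{"jaw":0.088,"x":0,"y":0,"z":-0.02,"ax":0,"ay":0,"az":0},{"jaw":0.088,"x":0,"y":0,"z":-0.06,"ax":0,"ay":0,"az":0},{"jaw":0.088,"x":0,"y":0,"z":-0.1,"ax":0,"ay":0,"az":0},{"jaw":0.088,"x":0,"y":0,"z":-0.14,"ax":0,"ay":0,"az":0}]' 20; python3 go.py 600 0 165 -.1
```

```text
t: 14.6
eef_pos: [644.5, 204.2, 165.8]
ee_rot: [[0.98, 0.198, 0.001], [0.198, -0.98, 0.0], [0.001, -0.0, -1.0]]
ft_force: [0.2, 0.6, 0.2]
opening: 87.7
gripper_force: 0.0
[-0.0841  0.1913  0.0007] [-2.000e-04 -1.200e-03  2.997e-01] t 14.6 pos [644.5 204.2 165.8] F [0.2 0.6 0.2] op 87.7 gf 0.0 q7 -100
```

```bash
python3 -m inch '[{"jaw":0.088,"x":-0.02,"y":0.045,"z":0,"ax":0,"ay":0,"az":0.1},{"jaw":0.088,"x":-0.04,"y":0.09,"z":0,"ax":0,"ay":0,"az":0.2},{"jaw":0.088,"x":-0.06,"y":0.135,"z":0,"ax":0,"ay":0,"az":0.3},{"jaw":0.088,"x":-0.075,"y":0.17,"z":0,"ax":0,"ay":0,"az":0.3},{"jaw":0.088,"x":-0.084,"y":0.191,"z":0,"ax":0,"ay":0,"az":0.3},{"jaw":0.088,"x":-0.084,"y":0.191,"z":0,"ax":0,"ay":0,"az":0.3}]' 20; python3 look.py 5 round_tin soap long_tin
python3 - <<'E'
from h import *
import pickle
np.set_printoptions(precision=2,suppress=True)
M=pickle.load(open("m2.pkl","rb"))
def g(c,n,xy):
    a=[m for m in M[c,n] if np.linalg.norm(np.array(m["bbox"][:2])*[512,384]-xy)<15]
    return {c:a[0]["pixels"].astype(float)} if a else {}
s,e=fit("soap",g("top","soap",(312,175))|g("side","soap",(308,260)),[627,-196,32,-.1]);print(s,e)
l,e=fit("long_tin",g("top","long_tin",(312,178))|g("side","long_tin",(308,266)),[624,-194,0,-.1],[("soap",s)],freez=False);print(l,e)
t,e=fit("round_tin",g("top","round_tin",(177,187))|g("side","round_tin",(278,165)),[644,204,4,0]);print(t,e)
big=[]
for c,x,y in(("top",265,130),("side",260,205)):
    im=cv2.imread(f"pics/{c}_5.png");b=cv2.resize(im[y:y+80,x:x+90],None,fx=4.4,fy=4.4,interpolation=2)
    for n,q,col in(("soap",s,(0,0,255)),("long_tin",l,(255,255,0))):
        r=cv2.resize(render(c,n,q)[y:y+80,x:x+90],None,fx=4.4,fy=4.4)
        cs,_=cv2.findContours((r>.5).astype(np.uint8),0,2);cv2.drawContours(b,cs,-1,col,1)
    big.append(b)
f=lambda i,x,y:cv2.resize(i[y:y+50,x:x+90],None,fx=4.4,fy=4.4,interpolation=2)
cv2.imwrite("pics/c5.png",np.vstack([np.hstack(big),np.hstack([f(cv2.imread("pics/top_5.png"),130,160),f(cv2.imread("pics/side_5.png"),235,140)])]))
E
python3 go.py 627 -196 120 -.1
```

```text
t: 15.2
eef_pos: [599.5, -5.2, 164.4]
ee_rot: [[0.994, -0.107, 0.001], [-0.107, -0.994, -0.003], [0.001, 0.003, -1.0]]
ft_force: [-0.6, 0.3, 0.3]
opening: 88.1
gripper_force: 0.0
top round_tin [(0.58, array([174.8, 186. ,  20.2,  20.5]), 273)]
top soap [(0.97, array([312.2, 171.6,  22.9,  31.3]), 575)]
top long_tin [(0.93, array([339.7, 125. ,  29.7,  45.1]), 864), (0.7, array([139.7, 261.8,   9.7,   8.9]), 105), (0.63, array([310.1, 175.6,  19.2,  45.9]), 276)]
side round_tin []
side soap [(0.86, array([308.9, 257.5,  46.4,  26.8]), 1046), (0.19, array([307.3, 266.3,  55.9,  33.6]), 755)]
side long_tin [(0.69, array([384.3, 295.4,  63.7,  46.2]), 1802), (0.61, array([306.3, 265.3,  59. ,  35. ]), 835)]
[ 627.03 -196.27   32.06   -0.08] 0.09649754660681459
[ 623.14 -195.79    0.     -0.19] 0.24607193854021875
[660.71 215.75 -53.61   0.  ] 0.04828467871090991
[0.0462 0.1944 0.0427] [-0.0006 -0.0001  0.002 ] t 15.6 pos [600.1   1.9 162.9] F [-0.7  0.3  0.7] op 88.2 gf 0.0 q7 -98
```

View pics/c5.png

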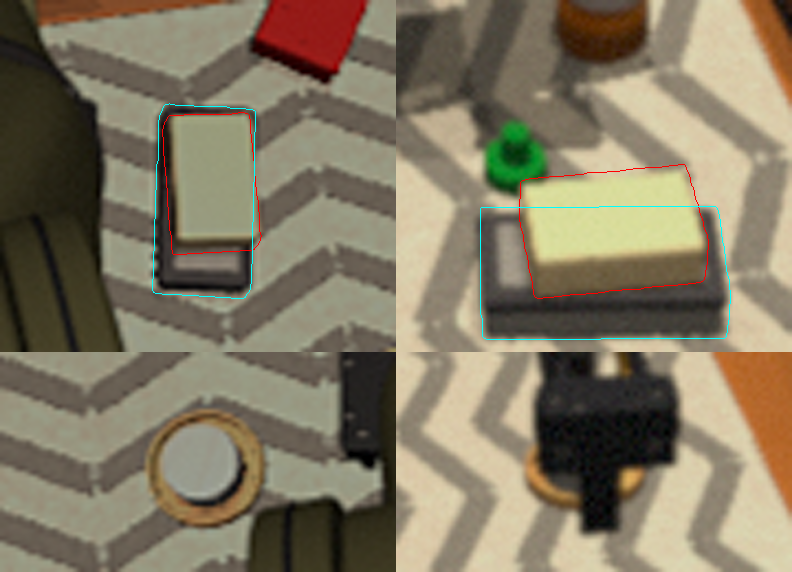

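The round tin lies inside its dish, with its rim ring visible all round at (177,187). The soap outline fits the picture, so I'll take the soap next.

```bash
python3 -m inch '[{"jaw":0.088,"x":0.01,"y":0.045,"z":0,"ax":0,"ay":0,"az":0},{"jaw":0.088,"x":0.02,"y":0.09,"z":0.0,"ax":0,"ay":0,"az":0},{"jaw":0.088,"x":0.03,"y":0.135,"z":0.01,"ax":0,"ay":0,"az":0},{"jaw":0.088,"x":0.04,"y":0.175,"z":0.02,"ax":0,"ay":0,"az":-0.02},{"jaw":0.088,"x":0.046,"y":0.194,"z":0.03,"ax":0,"ay":0,"az":-0.02},{"jaw":0.088,"x":0.046,"y":0.1945,"z":0.06,"ax":0,"ay":0,"az":-0.02},{"jaw":0.088,"x":0.046,"y":0.1945,"z":0.06,"ax":0,"ay":0,"az":-0.02},{"jaw":0.088,"x":0.046,"y":0.1945,"z":0.06,"ax":0,"ay":0,"az":-0.02}]' 20; python3 go.py 627 -196 52.5 -.08
```

```text
t: 16.4
eef_pos: [626.2, -195.2, 102.4]
ee_rot: [[0.997, -0.078, -0.001], [-0.078, -0.997, 0.002], [-0.002, -0.002, -1.0]]
ft_force: [0.2, -0.2, 0.1]
opening: 88.2
gripper_force: 0.0
[0.0009 0.0008 0.0499] [-0.002   0.0016  0.0021] t 16.4 pos [ 626.2 -195.2  102.4] F [ 0.2 -0.2  0.1] op 88.2 gf 0.0 q7 -82
```

```bash
python3 -m inch '[{"jaw":0.088,"x":0.001,"y":0.001,"z":0.025,"ax":0,"ay":0,"az":0},{"jaw":0.088,"x":0.001,"y":0.001,"z":0.04,"ax":0,"ay":0,"az":0},{"jaw":0.088,"x":0.001,"y":0.001,"z":0.05,"ax":0,"ay":0,"az":0},{"jaw":0.088,"x":0.001,"y":0.001,"z":0.05,"ax":0,"ay":0,"az":0},{"jaw":0.088,"x":0.001,"y":0.001,"z":0.05,"ax":0,"ay":0,"az":0}]' 10; python3 -m inch '[{"jaw":0.06,"x":0,"y":0,"z":0,"ax":0,"ay":0,"az":0},{"jaw":0.04,"x":0,"y":0,"z":0,"ax":0,"ay":0,"az":0},{"jaw":0.04,"x":0,"y":0,"z":0,"ax":0,"ay":0,"az":0},{"jaw":0.04,"x":0,"y":0,"z":0,"ax":0,"ay":0,"az":0},{"jaw":0.04,"x":0,"y":0,"z":0,"ax":0,"ay":0,"az":0}]' 20; python3 go.py 466 -2.6 140 -0.53
```

```text
t: 16.9
eef_pos: [627.5, -198.6, 53.4]
ee_rot: [[0.997, -0.08, 0.001], [-0.08, -0.997, -0.0], [0.001, 0.0, -1.0]]
ft_force: [0.4, 0.4, 1.5]
opening: 88.1
gripper_force: 0.0
t: 17.4
eef_pos: [627.2, -198.9, 53.1]
ee_rot: [[0.997, -0.08, 0.0], [-0.08, -0.997, -0.0], [0.0, 0.0, -1.0]]
ft_force: [-0.8, -0.6, 1.3]
opening: 54.0
gripper_force: 20.0
[-0.1764 -0.1827 -0.0869] [-1.000e-04 -3.000e-04  4.498e-01] t 17.4 pos [ 627.2 -198.9   53.1] F [-0.8 -0.6  1.3] op 54.0 gf 20.0 q7 -82
```

```bash
python3 -m inch '[{"jaw":0.04,"x":0,"y":0,"z":-0.02,"ax":0,"ay":0,"az":0},{"jaw":0.04,"x":0,"y":0,"z":-0.06,"ax":0,"ay":0,"az":0},{"jaw":0.04,"x":-0.025,"y":-0.026,"z":-0.087,"ax":0,"ay":0,"az":0.08},{"jaw":0.04,"x":-0.055,"y":-0.057,"z":-0.087,"ax":0,"ay":0,"az":0.16},{"jaw":0.04,"x":-0.085,"y":-0.088,"z":-0.087,"ax":0,"ay":0,"az":0.25},{"jaw":0.04,"x":-0.115,"y":-0.119,"z":-0.087,"ax":0,"ay":0,"az":0.34},{"jaw":0.04,"x":-0.145,"y":-0.15,"z":-0.087,"ax":0,"ay":0,"az":0.42},{"jaw":0.04,"x":-0.1764,"y":-0.1827,"z":-0.087,"ax":0,"ay":0,"az":0.45}]' 25; python3 -m inch '[{"jaw":0.04,"x":0,"y":0,"z":0.03,"ax":0,"ay":0,"az":0},{"jaw":0.04,"x":0,"y":0,"z":0.06,"ax":0,"ay":0,"az":0},{"jaw":0.04,"x":0,"y":0,"z":0.06,"ax":0,"ay":0,"az":0},{"jaw":0.04,"x":0,"y":0,"z":0.06,"ax":0,"ay":0,"az":0}]' 25
python3 look.py 6 soap soap_tray;python3 - <<'E'
import cv2,numpy as np
t=cv2.imread("pics/top_6.png");s=cv2.imread("pics/side_6.png")
f=lambda i,x,y:cv2.resize(i[y:y+80,x:x+90],None,fx=4.4,fy=4.4,interpolation=2)
cv2.imwrite("pics/c6.png",np.hstack([f(t,210,195),f(s,185,180)]))
E
python3 go.py 466 -2.6 25 -.53
```

```text
t: 18.2
eef_pos: [465.0, -1.7, 140.1]
ee_rot: [[0.861, -0.508, 0.001], [-0.508, -0.861, -0.0], [0.001, -0.0, -1.0]]
ft_force: [0.7, 1.1, -1.3]
opening: 53.8
gripper_force: 25.0
t: 18.6
eef_pos: [465.8, -2.9, 79.9]
ee_rot: [[0.862, -0.506, -0.001], [-0.506, -0.862, -0.0], [-0.001, 0.001, -1.0]]
ft_force: [0.7, -0.1, -0.5]
opening: 53.7
gripper_force: 25.0
top soap [(0.28, array([311. , 175.1,  21.6,  43.4]), 898)]
top soap_tray []
side soap [(0.78, array([227.7, 205.1,  39.5,  19.1]), 406)]
side soap_tray [(0.75, array([226. , 226.4,  49.6,  29.3]), 989), (0.55, array([193. , 177.8,  24.4,  15. ]), 339)]
[-0.0007  0.0001  0.0558] [-0.0009 -0.0016 -0.0007] t 18.9 pos [466.5  -2.8  80.8] F [-1.4  0.4 -2. ] op 54.1 gf 25.0 q7 -112
```

View pics/c6.png

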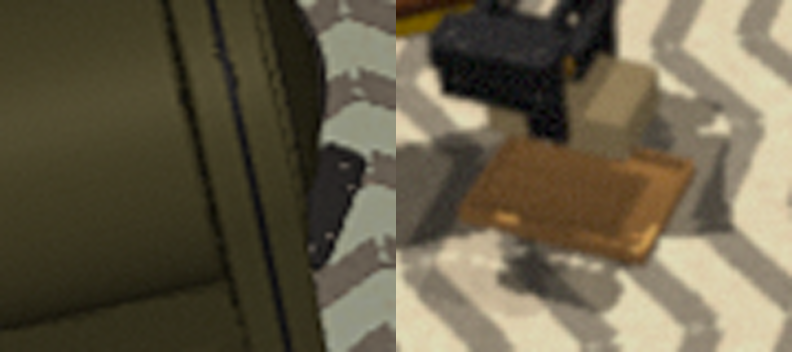

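The soap hangs level over the tray and lines up with it in the side view. I'll lower it.

```bash
python3 -m inch '[{"jaw":0.04,"x":0,"y":0,"z":0.03,"ax":0,"ay":0,"az":0},{"jaw":0.04,"x":0,"y":0,"z":0.045,"ax":0,"ay":0,"az":0},{"jaw":0.04,"x":0,"y":0,"z":0.052,"ax":0,"ay":0,"az":0},{"jaw":0.04,"x":0,"y":0,"z":0.0545,"ax":0,"ay":0,"az":0},{"jaw":0.04,"x":0,"y":0,"z":0.0555,"ax":0,"ay":0,"az":0},{"jaw":0.04,"x":0,"y":0,"z":0.0555,"ax":0,"ay":0,"az":0}]' 25; python3 go.py 466 -2.6 25 -.53
```

```text
t: 19.5
eef_pos: [466.2, -2.7, 25.1]
ee_rot: [[0.863, -0.506, 0.001], [-0.506, -0.863, -0.0], [0.001, -0.0, -1.0]]
ft_force: [-0.4, -0.5, -1.5]
opening: 53.8
gripper_force: 25.0
[-0.0003  0.      0.0001] [-0.0004 -0.001  -0.0005] t 19.5 pos [466.2  -2.7  25.1] F [-0.4 -0.5 -1.5] op 53.8 gf 25.0 q7 -108
```

No contact yet, so I'll go down 1 mm more.

```bash
python3 -m inch '[{"jaw":0.04,"x":0,"y":0,"z":0.0008,"ax":0,"ay":0,"az":0},{"jaw":0.04,"x":0,"y":0,"z":0.0013,"ax":0,"ay":0,"az":0},{"jaw":0.04,"x":0,"y":0,"z":0.0013,"ax":0,"ay":0,"az":0}]' 25; python3 -m inch '[{"jaw":0.06,"x":0,"y":0,"z":0,"ax":0,"ay":0,"az":0},{"jaw":0.075,"x":0,"y":0,"z":0,"ax":0,"ay":0,"az":0},{"jaw":0.088,"x":0,"y":0,"z":0,"ax":0,"ay":0,"az":0},{"jaw":0.088,"x":0,"y":0,"z":-0.02,"ax":0,"ay":0,"az":0},{"jaw":0.088,"x":0,"y":0,"z":-0.06,"ax":0,"ay":0,"az":0},{"jaw":0.088,"x":0,"y":0,"z":-0.105,"ax":0,"ay":0,"az":0},{"jaw":0.088,"x":0,"y":0,"z":-0.12,"ax":0,"ay":0,"az":0}]' 25; python3 go.py 530 -90 145 -.12
```

```text
t: 19.8
eef_pos: [466.3, -2.8, 24.9]
ee_rot: [[0.862, -0.506, 0.002], [-0.506, -0.862, 0.0], [0.002, -0.001, -1.0]]
ft_force: [-1.2, 0.4, 13.8]
opening: 53.9
gripper_force: 25.0
t: 20.5
eef_pos: [467.1, -2.8, 146.2]
ee_rot: [[0.863, -0.506, 0.005], [-0.506, -0.863, -0.0], [0.004, -0.002, -1.0]]
ft_force: [0.6, 0.0, -0.1]
opening: 88.0
gripper_force: 0.0
[0.0983 0.0434 0.0015] [-0.0014 -0.0044 -0.4105] t 20.5 pos [467.1  -2.8 146.2] F [ 0.6  0.  -0.1] op 88.0 gf 0.0 q7 -98
```

```bash
python3 go.py 470 -330 180 -.12; python3 -m inch '[{"jaw":0.088,"x":0.03,"y":0.038,"z":-0.01,"ax":0,"ay":0,"az":-0.1},{"jaw":0.088,"x":0.06,"y":0.076,"z":-0.02,"ax":0,"ay":0,"az":-0.2},{"jaw":0.088,"x":0.09,"y":0.114,"z":-0.03,"ax":0,"ay":0,"az":-0.3},{"jaw":0.088,"x":0.12,"y":0.152,"z":-0.03,"ax":0,"ay":0,"az":-0.4},{"jaw":0.088,"x":0.145,"y":0.19,"z":-0.03,"ax":0,"ay":0,"az":-0.41},{"jaw":0.088,"x":0.16,"y":0.23,"z":-0.03,"ax":0,"ay":0,"az":-0.41},{"jaw":0.088,"x":0.168,"y":0.275,"z":-0.03,"ax":0,"ay":0,"az":-0.41},{"jaw":0.088,"x":0.168,"y":0.28,"z":-0.03,"ax":0,"ay":0,"az":-0.41}]' 25; python3 look.py 7 soap long_tin
python3 - <<'E'
from h import *
import pickle
np.set_printoptions(precision=2,suppress=True)
M=pickle.load(open("m2.pkl","rb"))
def g(c,n,xy):
    a=[m for m in M[c,n] if np.linalg.norm(np.array(m["bbox"][:2])*[512,384]-xy)<15]
    return {c:a[0]["pixels"].astype(float)} if a else {}
s,e=fit("soap",g("top","soap",(254,237))|g("side","soap",(228,222)),[466,-3,4,-.53]);print(s,e)
l,e=fit("long_tin",g("top","long_tin",(312,178))|g("side","long_tin",(308,266)),[624,-194,0,-.1]);print(l,e)
big=[]
for c,ww in(("top",((265,130),(210,195))),("side",((260,205),(185,180)))):
  im=cv2.imread(f"pics/{c}_7.png")
  for x,y in ww:
    b=cv2.resize(im[y:y+80,x:x+90],None,fx=3.7,fy=3.7,interpolation=2)
    for n,q,col in(("soap",s,(0,0,255)),("long_tin",l,(255,255,0))):
        r=cv2.resize(render(c,n,q)[y:y+80,x:x+90],None,fx=3.7,fy=3.7)
        cs,_=cv2.findContours((r>.5).astype(np.uint8),0,2);cv2.drawContours(b,cs,-1,col,1)
    big.append(b)
cv2.imwrite("pics/c7.png",np.vstack([np.hstack(big[:2]),np.hstack(big[2:])]))
E
```

```text
[ 0.1682  0.2807 -0.0337] [-0.0014 -0.0044 -0.4105] t 20.5 pos [467.1  -2.8 146.2] F [ 0.6  0.  -0.1] op 88.0 gf 0.0 q7 -98
t: 21.3
eef_pos: [465.2, -336.9, 173.2]
ee_rot: [[0.991, -0.13, -0.002], [-0.13, -0.991, -0.006], [-0.001, 0.006, -1.0]]
ft_force: [-1.0, -1.1, 1.0]
opening: 88.2
gripper_force: 0.0
top soap [(0.72, array([252.1, 236.9,  26.2,  28.7]), 544), (0.31, array([312. , 175.6,  18.1,  43.7]), 887)]
top long_tin [(0.93, array([312.5, 175.7,  20.5,  42.2]), 921), (0.8, array([339.8, 125.1,  31.6,  44.9]), 883)]
side soap [(0.47, array([214.5, 230.2,  28.7,  16. ]), 216), (0.45, array([217. , 219.1,  13.2,  22.1]), 225)]
side long_tin [(0.87, array([309.5, 265.3,  55.5,  28.1]), 1522), (0.72, array([383.7, 295.6,  66.1,  47.9]), 1903)]
[467.43  -0.51   0.32   2.57] 0.4157451542382295
[ 624.25 -194.94   -0.61    2.98] 0.08720199390752364
```

View pics/c7.png

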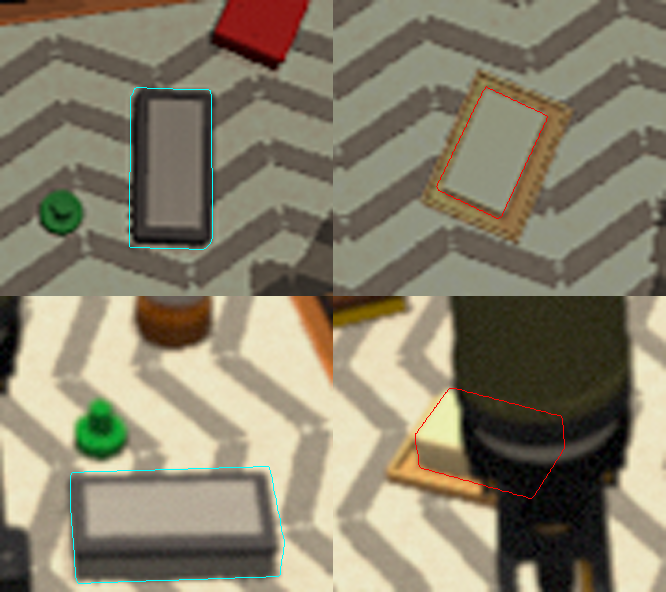

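The soap lies in the tray with the wood border visible all round it in the top view at (252,237). The long tin's outline fits well in both views.

```bash
python3 go.py 624 -195 100 -.16
```

```text
[ 0.1373 -0.1487  0.0732] [-0.0016 -0.      0.0433] t 21.6 pos [ 470.3 -326.8  172.9] F [ 0.5  0.7 -0.2] op 88.0 gf 0.0 q7 -59
```

```bash
python3 -m inch '[{"jaw":0.088,"x":0.03,"y":-0.032,"z":0,"ax":0,"ay":0,"az":0.01},{"jaw":0.088,"x":0.06,"y":-0.065,"z":0,"ax":0,"ay":0,"az":0.02},{"jaw":0.088,"x":0.09,"y":-0.097,"z":0.01,"ax":0,"ay":0,"az":0.03},{"jaw":0.088,"x":0.12,"y":-0.13,"z":0.03,"ax":0,"ay":0,"az":0.043},{"jaw":0.088,"x":0.137,"y":-0.149,"z":0.06,"ax":0,"ay":0,"az":0.043},{"jaw":0.088,"x":0.137,"y":-0.149,"z":0.1,"ax":0,"ay":0,"az":0.043},{"jaw":0.088,"x":0.137,"y":-0.149,"z":0.1,"ax":0,"ay":0,"az":0.043},{"jaw":0.088,"x":0.137,"y":-0.149,"z":0.1,"ax":0,"ay":0,"az":0.043}]' 25; python3 go.py 624 -195 21.5 -.16
```

```text
t: 22.4
eef_pos: [622.5, -197.0, 73.1]
ee_rot: [[0.987, -0.162, -0.002], [-0.162, -0.987, 0.0], [-0.002, 0.0, -1.0]]
ft_force: [-0.0, 0.4, 1.2]
opening: 88.0
gripper_force: 0.0
[ 0.0012 -0.0023  0.0516] [ 0.0003  0.0018 -0.0023] t 22.4 pos [ 622.5 -197.    73.1] F [-0.   0.4  1.2] op 88.0 gf 0.0 q7 -75
```

```bash
python3 -m inch '[{"jaw":0.088,"x":0.001,"y":-0.001,"z":0.025,"ax":0,"ay":0,"az":0},{"jaw":0.088,"x":0.001,"y":-0.001,"z":0.042,"ax":0,"ay":0,"az":0},{"jaw":0.088,"x":0.001,"y":-0.001,"z":0.0515,"ax":0,"ay":0,"az":0},{"jaw":0.088,"x":0.001,"y":-0.001,"z":0.0515,"ax":0,"ay":0,"az":0},{"jaw":0.088,"x":0.001,"y":-0.001,"z":0.0515,"ax":0,"ay":0,"az":0}]' 10; python3 -m inch '[{"jaw":0.065,"x":0,"y":0,"z":0,"ax":0,"ay":0,"az":0},{"jaw":0.045,"x":0,"y":0,"z":0,"ax":0,"ay":0,"az":0},{"jaw":0.045,"x":0,"y":0,"z":0,"ax":0,"ay":0,"az":0},{"jaw":0.045,"x":0,"y":0,"z":0,"ax":0,"ay":0,"az":0},{"jaw":0.045,"x":0,"y":0,"z":0,"ax":0,"ay":0,"az":0}]' 30; python3 go.py 436 -337 120 0.2
```

```text
t: 22.9
eef_pos: [624.6, -197.3, 22.4]
ee_rot: [[0.987, -0.163, 0.001], [-0.163, -0.987, -0.0], [0.001, 0.0, -1.0]]
ft_force: [0.0, -0.2, -0.0]
opening: 88.3
gripper_force: 0.0
t: 23.4
eef_pos: [624.5, -196.9, 22.0]
ee_rot: [[0.987, -0.163, 0.001], [-0.163, -0.987, -0.0], [0.001, 0.0, -1.0]]
ft_force: [-0.7, -1.2, 4.2]
opening: 61.3
gripper_force: 29.9
[-0.1631  0.1689 -0.0981] [ 2.000e-04 -5.000e-04 -3.633e-01] t 23.4 pos [ 624.5 -196.9   22. ] F [-0.7 -1.2  4.2] op 61.3 gf 29.9 q7 -74
```

```bash
python3 -m inch '[{"jaw":0.045,"x":0,"y":0,"z":-0.02,"ax":0,"ay":0,"az":0},{"jaw":0.045,"x":0,"y":0,"z":-0.06,"ax":0,"ay":0,"az":0},{"jaw":0.045,"x":-0.025,"y":0.026,"z":-0.09,"ax":0,"ay":0,"az":-0.06},{"jaw":0.045,"x":-0.055,"y":0.057,"z":-0.1,"ax":0,"ay":0,"az":-0.12},{"jaw":0.045,"x":-0.085,"y":0.088,"z":-0.1,"ax":0,"ay":0,"az":-0.19},{"jaw":0.045,"x":-0.115,"y":0.119,"z":-0.1,"ax":0,"ay":0,"az":-0.26},{"jaw":0.045,"x":-0.145,"y":0.15,"z":-0.1,"ax":0,"ay":0,"az":-0.32},{"jaw":0.045,"x":-0.163,"y":0.169,"z":-0.1,"ax":0,"ay":0,"az":-0.363}]' 30; python3 -m inch '[{"jaw":0.045,"x":0,"y":0,"z":0.02,"ax":0,"ay":0,"az":0},{"jaw":0.045,"x":0,"y":0,"z":0.045,"ax":0,"ay":0,"az":0},{"jaw":0.045,"x":0,"y":0,"z":0.045,"ax":0,"ay":0,"az":0},{"jaw":0.045,"x":0,"y":0,"z":0.045,"ax":0,"ay":0,"az":0}]' 30
python3 look.py 8 long_tin long_tray;python3 - <<'E'
import cv2,numpy as np
t=cv2.imread("pics/top_8.png");s=cv2.imread("pics/side_8.png")
f=lambda i,x,y:cv2.resize(i[y:y+100,x:x+110],None,fx=3.6,fy=3.6,interpolation=2)
cv2.imwrite("pics/c8.png",np.hstack([f(t,315,180),f(s,180,280)]))
E
python3 go.py 436 -337 26 .2
```

```text
t: 24.2
eef_pos: [431.8, -339.5, 121.5]
ee_rot: [[0.98, 0.197, -0.003], [0.197, -0.98, -0.001], [-0.003, 0.0, -1.0]]
ft_force: [-0.0, -1.0, -1.0]
opening: 61.8
gripper_force: 29.9
t: 24.6
eef_pos: [435.8, -336.8, 76.5]
ee_rot: [[0.98, 0.199, -0.001], [0.199, -0.98, 0.001], [-0.001, -0.001, -1.0]]
ft_force: [0.2, -0.1, -1.6]
opening: 61.8
gripper_force: 29.9
top long_tin [(0.95, array([338.9, 125.7,  30.9,  41.6]), 739)]
top long_tray []
side long_tin [(0.62, array([385.3, 297.1,  61.8,  48.3]), 1771)]
side long_tray [(0.7, array([235. , 345.1,  86.4,  48. ]), 1834)]
[-0.0005 -0.0004  0.0514] [ 0.0011 -0.001   0.0001] t 24.9 pos [ 436.5 -337.3   77.4] F [-0.2 -0.3 -2. ] op 61.9 gf 29.9 q7 -45
```

View pics/c8.png

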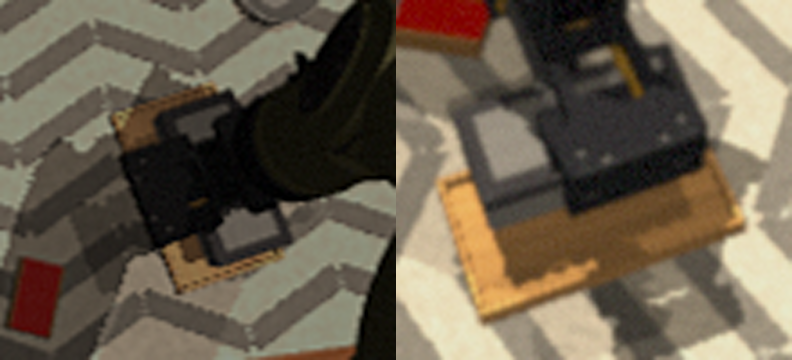

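The tin is parallel to the tray. Its sideways shift in the top view is the parallax expected at that height, so I'll lower it.

```bash
python3 -m inch '[{"jaw":0.045,"x":0,"y":0,"z":0.025,"ax":0,"ay":0,"az":0},{"jaw":0.045,"x":0,"y":0,"z":0.04,"ax":0,"ay":0,"az":0},{"jaw":0.045,"x":0,"y":0,"z":0.047,"ax":0,"ay":0,"az":0},{"jaw":0.045,"x":0,"y":0,"z":0.05,"ax":0,"ay":0,"az":0},{"jaw":0.045,"x":0,"y":0,"z":0.0512,"ax":0,"ay":0,"az":0},{"jaw":0.045,"x":0,"y":0,"z":0.0512,"ax":0,"ay":0,"az":0}]' 30; python3 go.py 436 -337 26 .2
```

```text
t: 25.5
eef_pos: [436.1, -337.2, 25.9]
ee_rot: [[0.98, 0.199, 0.0], [0.199, -0.98, -0.0], [0.0, 0.0, -1.0]]
ft_force: [-0.2, 0.1, -1.9]
opening: 61.6
gripper_force: 29.9
[-0.0001 -0.0002 -0.0001] [ 0.0004 -0.0003 -0.0001] t 25.5 pos [ 436.1 -337.2   25.9] F [-0.2  0.1 -1.9] op 61.6 gf 29.9 q7 -45
```

```bash
python3 -m inch '[{"jaw":0.045,"x":0,"y":0,"z":0.0008,"ax":0,"ay":0,"az":0},{"jaw":0.045,"x":0,"y":0,"z":0.0013,"ax":0,"ay":0,"az":0},{"jaw":0.045,"x":0,"y":0,"z":0.0013,"ax":0,"ay":0,"az":0}]' 30; python3 -m inch '[{"jaw":0.068,"x":0,"y":0,"z":0,"ax":0,"ay":0,"az":0},{"jaw":0.08,"x":0,"y":0,"z":0,"ax":0,"ay":0,"az":0},{"jaw":0.088,"x":0,"y":0,"z":0,"ax":0,"ay":0,"az":0},{"jaw":0.088,"x":0,"y":0,"z":-0.02,"ax":0,"ay":0,"az":0},{"jaw":0.088,"x":0,"y":0,"z":-0.06,"ax":0,"ay":0,"az":0},{"jaw":0.088,"x":0,"y":0,"z":-0.105,"ax":0,"ay":0,"az":0},{"jaw":0.088,"x":0,"y":0,"z":-0.15,"ax":0,"ay":0,"az":0}]' 30; python3 go.py 620 -150 180 0.2
```

```text
t: 25.8
eef_pos: [436.1, -337.2, 25.9]
ee_rot: [[0.98, 0.198, 0.001], [0.198, -0.98, -0.001], [0.001, 0.001, -1.0]]
ft_force: [-1.4, 2.1, 13.1]
opening: 61.7
gripper_force: 29.9
t: 26.5
eef_pos: [435.6, -336.9, 175.3]
ee_rot: [[0.98, 0.198, -0.001], [0.198, -0.98, 0.0], [-0.001, -0.001, -1.0]]
ft_force: [0.4, -0.4, -0.1]
opening: 88.2
gripper_force: 0.0
[ 0.2178 -0.1466 -0.0048] [-0.0006  0.0007 -0.0002] t 26.5 pos [ 435.6 -336.9  175.3] F [ 0.4 -0.4 -0.1] op 88.2 gf 0.0 q7 -45
```

Contact at 13 N, and the tin is released. Now I'll move aside and check everything.

```bash
python3 -m inch '[{"jaw":0.088,"x":0.035,"y":-0.023,"z":0,"ax":0,"ay":0,"az":0},{"jaw":0.088,"x":0.07,"y":-0.047,"z":0,"ax":0,"ay":0,"az":0},{"jaw":0.088,"x":0.105,"y":-0.071,"z":0,"ax":0,"ay":0,"az":0},{"jaw":0.088,"x":0.14,"y":-0.095,"z":0,"ax":0,"ay":0,"az":0},{"jaw":0.088,"x":0.175,"y":-0.118,"z":0,"ax":0,"ay":0,"az":0},{"jaw":0.088,"x":0.21,"y":-0.14,"z":0,"ax":0,"ay":0,"az":0},{"jaw":0.088,"x":0.218,"y":-0.147,"z":0,"ax":0,"ay":0,"az":0},{"jaw":0.088,"x":0.218,"y":-0.147,"z":0,"ax":0,"ay":0,"az":0}]' 30; python3 look.py 9 plug round_tin soap long_tin
python3 - <<'E'
from h import *
import pickle
np.set_printoptions(precision=2,suppress=True)
M=pickle.load(open("m2.pkl","rb"))
Q={"plug":[444,331,4,0],"round_tin":[644,204,4,0],"soap":[466,-2,4,-.53],"long_tin":[436,-337,4,.2]}
t=[];ims={c:cv2.imread(f"pics/{c}_9.png") for c in("top","side")}
for n,q in Q.items():
    g={}
    for c in("top","side"):
        p=proj(c,np.array(q[:3])+[0,0,15])[0]
        for m in M[c,n]:
            if np.linalg.norm(np.array(m["bbox"][:2])*[512,384]-p)<14: g[c]=m["pixels"].astype(float);break
        x,y=(p-[45,40]).astype(int);x=max(x,0);y=min(y,304);t.append(cv2.resize(ims[c][y:y+80,x:x+90],(198,176),interpolation=2))
    if g:print(n,list(g),*fit(n,g,q,freez=len(g)>1))
cv2.imwrite("pics/c9.png",np.vstack([np.hstack(t[0::2]),np.hstack(t[1::2])]))
E
```

```text
t: 27.3
eef_pos: [621.5, -147.1, 173.6]
ee_rot: [[0.979, 0.203, 0.0], [0.203, -0.979, 0.001], [0.0, -0.001, -1.0]]
ft_force: [0.2, -0.4, -0.1]
opening: 87.9
gripper_force: 0.0
top plug [(0.56, array([279.4, 186.2,   6.3,  11.4]), 46), (0.55, array([139.5, 261.7,  11.6,  11. ]), 130)]
top round_tin [(0.51, array([176.8, 185.4,  22.3,  20.5]), 275)]
top soap []
top long_tin [(0.47, array([387.2, 244.3,   3.6,  11.8]), 62)]
side plug [(0.76, array([287.3, 242.8,  19.2,  19.7]), 178), (0.61, array([204.3, 146.9,   7.7,  14. ]), 117)]
side round_tin [(0.64, array([275.8, 166.1,  13.6,  14.4]), 94)]
side soap [(0.93, array([226.4, 219.5,  38.2,  24. ]), 751)]
side long_tin [(0.87, array([384.3, 296.3,  64.1,  46.4]), 1928), (0.64, array([233.2, 331.5,  65.1,  53.7]), 2145)]
plug ['top', 'side'] [442.61 331.42   5.53   0.  ] 0.14139547176996847
round_tin ['top', 'side'] [645.63 205.62   0.21   0.  ] 0.39617319729975137
soap ['side'] [465.82  -0.67   4.    -0.52] 0.1039390124623859
long_tin ['side'] [ 433.67 -336.11    4.      3.3 ] 0.07358080232337194
```

View pics/c9.png

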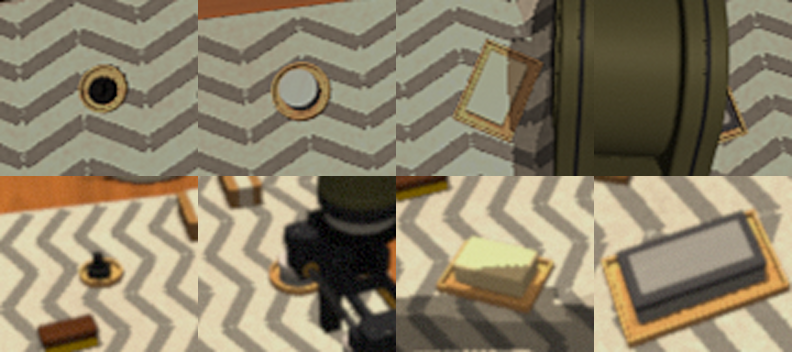

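All four things lie flat inside their own trays, within a few mm of centre by the fits, and the robot touches nothing.

```bash
python3 -c "
from bench import job;print(job.finish_job())"
```

```text
the job is handed in; nothing more can be done
None
```

I handed in the job at about 28 s: the plug, round tin, soap and long tin each look upright in their matching trays, a few mm from centre, though the judge's verdict was not shown to me.

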